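# Load the shaker with the full primer bottle

## Task

Squeeze the two red tabs of the shaker's dust cover together to unclip it, lift it off and lay it flat on the bench, tabs up. Only one of the three identical white primer bottles is full, which you can tell by its weight: set that one, and never a light one, upright right down in the shaker's well, without dropping it. Leave the two light bottles standing in their places, knock none over, and do not disturb the airbrush, the clip stand or the small paint bottles.

Things in the scene. Friction and masses are not known exactly. Their poses are not given: they have to be found in the camera images.
- shaker: bottle shaker, fixed: grey housing, own x from -85 to +125 mm, 160 mm wide along y, deck 70 mm above the bench; blue motor hood on the deck from x = +71 to +123 mm, 22 mm higher, with a dial 10 mm higher still. Origin on the bench under the centre of the well; z up. The bench beside it on its -y side is clear for 0.2 m
- well_floor (a point): centre of the floor of the bottle well, 24 mm above the bench, 46 mm below the deck; axes as the shaker's. The well is a round rubber cup, 61 mm across inside at the floor, flaring to 71 mm at its rim 32 mm up; the deck above has an 84 mm square opening. The bottle is right down when it stands on this floor
- cover: dark square dust cover snapped into the deck opening, 124 g: plate 104 x 104 x 5 mm over a skirt 12 mm deep. Origin at the centre of the skirt's underside, z up, x and y along the shaker's. Seated, its origin lies 58 mm above the bench; lying flat on the bench, at bench height
- cover_grip (a point): midway between the cover's two red spring tabs, half-way up, 29 mm above its origin. Tabs 24 mm tall, 26 mm wide along x, 6 mm thick, outer faces 56 mm apart along the cover's y. Each needs 4 N at first, 10 N at its stop; squeeze both fully in (faces 45 mm apart) before lifting and keep them in until it has risen 15 mm; let go, they spring back
- tab_left (a joint): inward travel of the tab at the cover's +y side: 0 sprung out (latched when seated), 0.0055 m fully in
- tab_right (a joint): inward travel of the tab at the cover's -y side, likewise
- bottle_1_mid (a point): middle (60 mm up, on the axis) of one of three identical opaque white primer bottles, 52 mm across, 120 mm tall over a brown cap 37 mm across (top 20 mm); z along its axis, upward. Straight body up to 92 mm: grip it 75 to 90 mm up, so that the fingertips clear the shaker's deck. Exactly one of the three, any, is full: 250 to 305 g in all; the other two are almost empty: 45 to 65 g
- bottle_2_mid (a point): the same point of the second bottle, outwardly identical to the first. All stand upright on the bench, at least 95 mm apart centre to centre
- bottle_3_mid (a point): the same point of the third bottle, outwardly identical to the first
- paint_tan: small tan paint bottle with a brown cap, 36 mm in diameter, 95 mm tall, origin under its centre; bystander
- paint_grey: small grey paint bottle with a brown cap, 36 mm in diameter, 95 mm tall, origin under its centre; bystander
- clip_stand: helping-hand clip on a round black foot 68 mm in diameter, 220 mm tall, its arm leaning 50 mm to own +y; origin under the foot's centre; bystander
- airbrush: cordless airbrush with a red handle lying on the bench, about 180 x 170 mm, 35 mm high, origin near its middle on the bench; bystander
Not all that is in view belongs to the job. Of the things like the cover, leave any that is blue or purple; of the rest the larger one is meant.

How it is judged:
By the outcome, as a careful person would: the job done as asked, in the order asked, and still so for the second after the job is handed in, with the robot touching nothing.
It also fails if it takes over 69 s, if anything falls off the work surface, if the arm or the gripper's body presses on something with over 40 N, if the wrist force passes 120 N, or if a joint passes its speed limit or range.

## Robot

A 7-joint arm with a two-finger parallel gripper is mounted at the origin on the work surface. World frame = base frame: x ahead of the robot, y to its left, z up, the work surface at z = 0. Lengths are in m, angles in rad, forces in N, time in s.
With the tool pointing down it reaches from about 0.35 to 0.9 m from the base axis. Payload 7.2 kg.
Tool frame: the origin (TCP) lies on the centre line of the jaws, within the pads' length; the fingertips stand 11 mm ahead of it and the grasp point (between the pads) lies 8 mm behind it; z points along the fingers, y is the line along which they close (so a half turn about z gives the same grasp; the last joint's range is limited). The gripper opens to 85 mm and grips with 20 to 120 N. Pads are 22 mm wide; open, the fingers measure 114 mm over their backs; the gripper's body (76 mm by 85 mm) begins 54 mm behind the grasp point. The pads swing forward as they close: fully open they stand 13 mm farther back than shut.
Start: joints at [1.247, 0.411, -0.013, 1.596, 0.006, 1.134, -0.082], TCP at [0.158, -0.605, 0.221] pointing down, gripper open.
Joint ranges: [-2.95, 2.95], [-0.29, 1.99], [-1.47, 1.44], [0.14, 2.54], [-1.03, 4.17], [0.13, 1.85], [-2.86, 2.86]. Speed limits (rad/s): [2.39, 2.39, 3.01, 3.01, 3.14, 3.14, 3.14].

## Interface

Orientations are given as a rotation vector (axis times angle).
In Python, from rig import * gives the robot as it stands.
- The arm moves only by the shell command python3 -m handwheel 'ROWS'. ROWS is JSON, a list of rows, each a list of 7 numbers: the shift along the world's x, y, z in units of 30 mm (1.0 is 30 mm), then the turn, a rotation vector about the world's x, y, z in units of 5 degrees (1.0 is 5 degrees), then the finger opening in mm, from 0 to 85.4. In form: [[x, y, z, wx, wy, wz, claw], ...]. A call has exactly 10 rows; each row is the pose to reach, as a shift and turn from the pose commanded when the call began; what a row does not reach only later rows make up. A row lasts 1/12 s, in which the tool goes at most 41.7 mm and 7.16 degrees, less where a joint would pass 70% of its speed; a pose out of reach is approached as far as the arm can. A call with a gripper value outside its range is refused whole. The fingers move at their own pace and stop on an object; the grip force is fixed at half the most. Time passes only in rows, so rows that repeat a pose let the fingers close, or fill a call up. It gives the time, the measured TCP pose, the force, the opening and the grip force at its end, in the units of the state.
- observe(): the state, without advancing time (a new reading comes with each control period).
- capture(name): name is "side" or "top"; returns the picture (420x560x3 uint8, red, green, blue); there is no depth.
- camera_params(name): a dict with "vertical_fov" (degrees; the focal length in pixels is half the picture's height over the tangent of half this angle, whatever the lens; pixels are square), "cx", "cy" (the principal point, pixels), "position" and "rotation" of the camera in the world. Camera axes: x right, y down, z forward; pixel columns grow to the right and rows downward; lengths in m; the calibration is good to about 2 mm. A picture is of the moment at which its call begins. camera_params takes no time and is no camera call.
- hand_in(): hands the job in; it is judged then, once.
The state is a dict: "clock": time; "joint_pos": joint angles; "dq": joint speeds; "joint_torque": joint torques, N m; "position": TCP position; "tool_rot": TCP orientation; "ft_force": force on the tool from outside, world axes, zero at the start; "wrist_torque": the same for the moment, N m; "gripper_width": finger opening in m; "grasp_force": force on a finger pad.
Only numpy, scipy, OpenCV 4.12 (cv2) and the standard library are available. Lean on these libraries where they do the work, as an engineer would, in place of code of your own. Each camera call takes 0.05 s, during which the arm holds its last target. There are 200 camera calls.

## Working session

There is one attempt and no reset: what is moved stays moved. The work goes in short steps, Python scripts to look and compute and a shell command to move; the robot and the scene stay as the last step left them, time stands still between calls to the robot, and variables do not carry over. Pictures are saved under pics/ and viewed, at most 10 in all, crops included, and the job is handed in when it is done.

```bash
mkdir -p pics; python3 - <<'E'
from rig import *
import cv2
for n in("side","top"):
    p=camera_params(n);print(n,p)
    cv2.imwrite(f"pics/{n}0.png",cv2.cvtColor(capture(n),cv2.COLOR_RGB2BGR))
s=observe();print(s)
E
```

```text
side {'vertical_fov': 54.70968148111196, 'cx': 273.9449420118691, 'cy': 212.04205281784786, 'position': array([ 0.44849687, -0.48130313,  0.76777875]), 'rotation': array([-2.38239394,  0.32466204, -0.11396183])}
top {'vertical_fov': 55.590652419128794, 'cx': 279.3455989982615, 'cy': 208.26324845469014, 'position': array([0.52142478, 0.13308191, 1.0786143 ]), 'rotation': array([-2.17270444,  2.19746014, -0.0726567 ])}
{'clock': 0.1, 'joint_pos': array([ 1.24680202,  0.41186816, -0.01272803,  1.59694762,  0.00558618,
        1.13426725, -0.08221744]), 'dq': array([ 1.30865640e-04, -1.90813753e-03,  5.85743275e-04, -1.36304630e-03,
        9.40348485e-04,  3.86072042e-04,  1.99356309e-05]), 'joint_torque': array([ 2.64756447e-03, -6.01831412e+01,  6.84455317e-01, -3.00091159e+01,
        1.41295462e-02,  6.49152251e-03, -9.68923246e-05]), 'position': array([ 0.15799791, -0.60423843,  0.22041221]), 'tool_rot': array([-3.11451145e+00, -4.00548003e-01,  4.20610544e-04]), 'ft_force': array([ 0.15033728, -0.32731016,  0.43696265]), 'wrist_torque': array([-0.00473664, -0.01937526,  0.00772858]), 'grasp_force': 0.0, 'gripper_width': 0.08530980179150092}
```

View pics/top0.png

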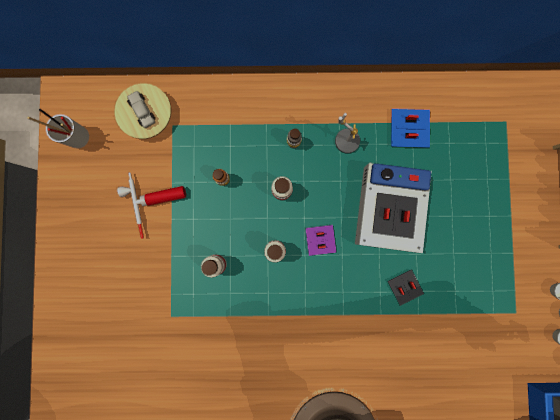

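View pics/side0.png

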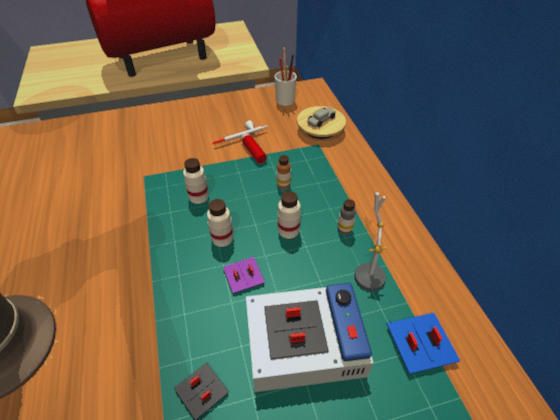

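The top view shows the shaker with its dark cover and red tabs at about (396,212) and the hood towards image-up. Bottle caps are at (282,185), (275,248) and (211,266). The smaller dark decoy is at (405,287). Bystanders are the clip stand at (347,140), paints at (294,138) and (220,176), and the airbrush at (150,200). Next I'll enlarge crops for precise pixels.

```bash
python3 - <<'E'
import cv2,numpy as np
t=cv2.imread("pics/top0.png");s=cv2.imread("pics/side0.png")
def crop(im,x,y,w,h,k,g=10):
    c=cv2.resize(im[y:y+h,x:x+w],None,fx=k,fy=k,interpolation=cv2.INTER_CUBIC)
    for i in range(x-x%g+g,x+w,g): cv2.putText(c,str(i),((i-x)*k,9),0,.33,(255,255,255),1);cv2.line(c,((i-x)*k,10),((i-x)*k,16),(0,255,255),1)
    for j in range(y-y%g+g,y+h,g): cv2.putText(c,str(j),(0,(j-y)*k),0,.33,(255,255,255),1);cv2.line(c,(22,(j-y)*k),(28,(j-y)*k),(0,255,255),1)
    return c
a=crop(t,350,155,90,100,6); 
cv2.imwrite("pics/c1.png",a)
cv2.imwrite("pics/c2.png",crop(s,240,280,135,115,5))
b=np.hstack([crop(t,200,165,100,115,4),crop(s,180,150,95,115,4)])
cv2.imwrite("pics/c3.png",b)
E
```

```text
(no output)
```

View pics/c1.png

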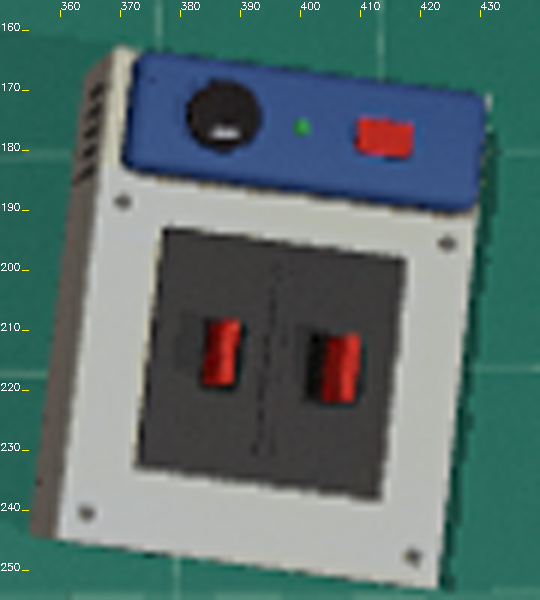

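View pics/c2.png

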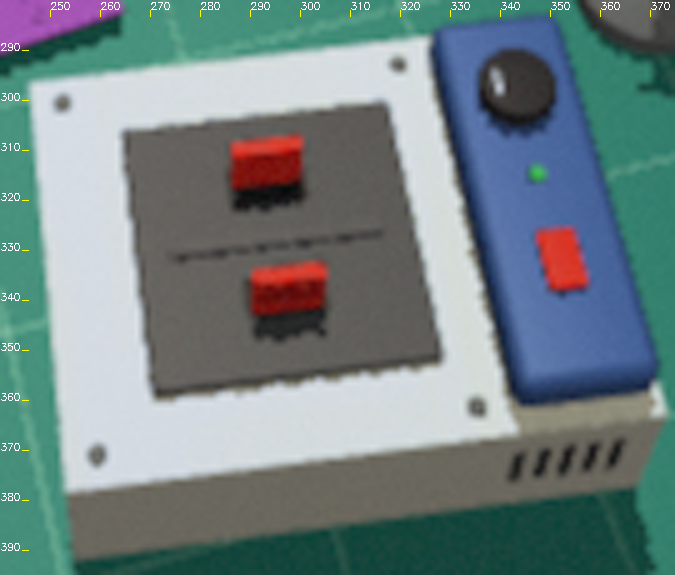

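View pics/c3.png

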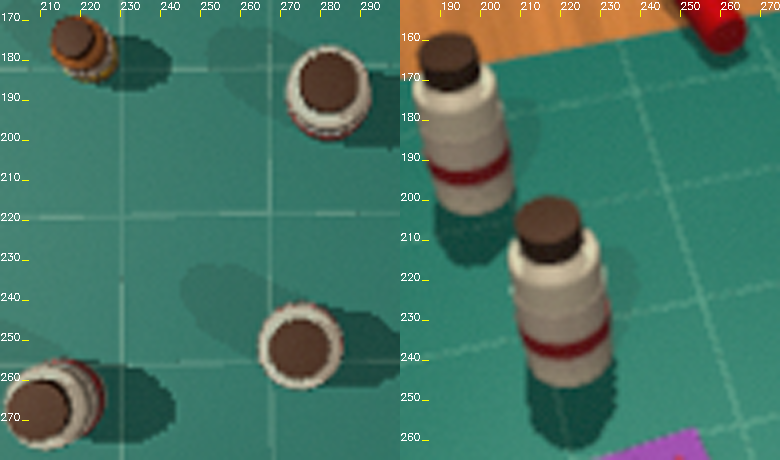

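```bash
cat > h.py <<'E'
from rig import *
import numpy as np,cv2
from scipy.spatial.transform import Rotation as R
def ray(n,uv):
    p=camera_params(n);f=210/np.tan(np.radians(p["vertical_fov"])/2)
    return np.array(p["position"]),R.from_rotvec(p["rotation"]).as_matrix()@np.array([(uv[0]-p["cx"])/f,(uv[1]-p["cy"])/f,1])
def at(n,uv,z):
    o,d=ray(n,uv);return (o+d*(z-o[2])/d[2])[:2]
def st():
    s=observe();r=R.from_rotvec(s["tool_rot"]).as_matrix()
    print("t",round(s["clock"],2),"p",np.round(s["position"]*1000,1),"yaw(y axis)",round(np.degrees(np.arctan2(r[1,1],r[0,1])),2),"z",np.round(r[:,2],3),"F",np.round(s["ft_force"],2),"w",round(s["gripper_width"]*1000,1),"g",round(s["grasp_force"],1))
E
python3 - <<'E'
from h import *
T=[(377,193),(417.7,198.3),(413.5,238.3),(372.5,232.7)];S=[(317.2,300.4),(328.2,352),(270.8,359.6),(264.8,306)]
for n,P in(("top",T),("side",S)):
    q=np.array([at(n,p,.075) for p in P]);print(n,q.round(4).tolist(),"c",q.mean(0).round(4))
    # square edges: y-dir = TL-TR + BL-BR
    dy=q[0]-q[1]+q[3]-q[2];dx=q[0]-q[3]+q[1]-q[2]
    print(np.linalg.norm(dy)/2,np.linalg.norm(dx)/2,"yaw",np.degrees(np.arctan2(dx[1],dx[0])),np.degrees(np.arctan2(-dy[0],dy[1])))
for k,a,b in((1,(282,185.5),(289.5,198.5)),(2,(274.5,252),(217.3,205)),(3,(210,267.5),(192,162))):
    print(k,at("top",a,.12),at("side",b,.12))
for k,a in(("tan",(218,174)),("grey",(294,132)),("decoy",(405,287)),("clip",(347,141)),("purple",(321,240))): print(k,at("top",a,.095 if k in("tan","grey") else .0))
st()
E
```

```text
top [[0.6266, -0.1123], [0.612, -0.2147], [0.5114, -0.2006], [0.5265, -0.0982]] c [ 0.5691 -0.1565]
0.10349823093825262 0.10136336738994307 yaw -7.992625901342472 -8.284529901694043
side [[0.6292, -0.1143], [0.6136, -0.2162], [0.513, -0.2024], [0.5289, -0.0988]] c [ 0.5712 -0.1579]
0.10393675578532875 0.10151209738350789 yaw -8.318429280561773 -8.711811276465246
1 [0.64282573 0.1280459 ] [0.64360185 0.12093829]
2 [0.48283516 0.1478718 ] [0.48505062 0.14508722]
3 [0.44771579 0.30232201] [0.45057563 0.30506205]
tan [0.67666452 0.28697756]
grey [0.78065414 0.09624499]
decoy [ 0.38098694 -0.19839165]
clip [ 0.77885762 -0.05240707]
purple [0.50882085 0.02391998]
t 0.1 p [ 158.  -604.2  220.4] yaw(y axis) -75.34 z [-0.     0.001 -1.   ] F [ 0.15 -0.33  0.44] w 85.3 g 0.0
```

```bash
python3 -m handwheel '[[1,1.1,0,0,0,-0.4,85],[2,2.2,0,0,0,-0.8,85],[3,3.3,0,0,0,-1.2,85],[3.9,4.3,0,0,0,-1.6,85],[4.8,5.2,0,0,0,-2,85],[5.7,6.2,0,0,0,-2.3,85],[6.6,7.2,0,0,0,-2.6,85],[7.4,8,0,0,0,-3,85],[8,8.7,0,0,0,-3.2,85],[8,8.7,0,0,0,-3.2,85]]'; python3 -c "from h import *;st()"
```

```text
clock: 0.93
position: [0.4026, -0.3378, 0.2211]
tool_rot: [-3.139, 0.025, -0.003]
ft_force: [0.9, -0.0, 1.0]
gripper_width: 0.0851
grasp_force: 0.0
t 0.93 p [ 402.6 -337.8  221.1] yaw(y axis) -90.9 z [ 0.002  0.003 -1.   ] F [ 0.88 -0.04  1.03] w 85.1 g 0.0
```

```bash
python3 -m handwheel '[[1,1,0,0,0,-0.3,85],[2,2,0,0,0,-0.6,85],[3,3,0,0,0,-0.9,85],[4,4,0,0,0,-1.2,85],[5,5.2,0,0,0,-1.4,85],[5.73,6.2,-0.5,0,0,-1.4,85],[5.73,6.2,-1.5,0,0,-1.4,85],[5.73,6.2,-2.5,0,0,-1.4,85],[5.73,6.2,-2.7,0,0,-1.4,85],[5.73,6.2,-2.7,0,0,-1.4,85]]'; python3 - <<'E'
from h import *
st()
cv2.imwrite("pics/g1.png",cv2.cvtColor(np.hstack([cv2.resize(capture("top")[140:270,330:460],(400,400),interpolation=2),cv2.resize(capture("side")[210:380,220:390],(400,400),interpolation=2)]),cv2.COLOR_RGB2BGR))
st()
E
```

```text
clock: 1.77
position: [0.568, -0.158, 0.1378]
tool_rot: [-3.133, 0.229, 0.009]
ft_force: [-1.2, -0.1, 0.7]
gripper_width: 0.0853
grasp_force: 0.0
t 1.77 p [ 568.  -158.   137.8] yaw(y axis) -98.36 z [-0.005  0.001 -1.   ] F [-1.21 -0.06  0.7 ] w 85.3 g 0.0
t 1.87 p [ 570.2 -158.8  141.2] yaw(y axis) -98.43 z [ 0.001 -0.    -1.   ] F [ 0.41 -0.29  0.08] w 85.3 g 0.0
```

View pics/g1.png

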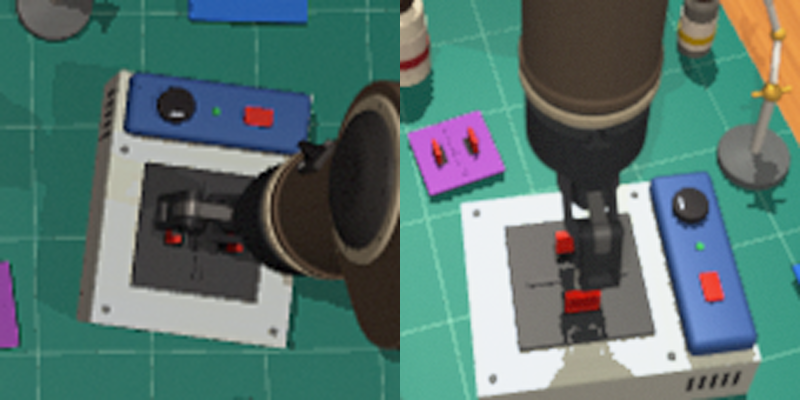

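```bash
cat >> h.py <<'E'
def proj(n,X):
    p=camera_params(n);f=210/np.tan(np.radians(p["vertical_fov"])/2)
    c=R.from_rotvec(p["rotation"]).as_matrix().T@(np.array(X)-p["position"])
    return np.array([p["cx"]+f*c[0]/c[2],p["cy"]+f*c[1]/c[2]])
E
python3 - <<'E'
from h import *
s=observe();r=R.from_rotvec(s["tool_rot"]).as_matrix();p=s["position"]
for k,X in(("tcp",[0,0,0]),("f+",[0,.05,0]),("f-",[0,-.05,0]),("body",[0,0,-.062])):
    W=p+r@np.array(X); print(k,W.round(3),((proj("top",W)-[330,140])*400/130).round(),((proj("side",W)-[220,210])*400/170+[400,0]).round())
for y in(-.028,.028):
    W=np.array([.570,-.157,.099])+R.from_euler("z",-8.3,degrees=True).apply([0,y,0]);print("tab",W.round(3),((proj("top",W)-[330,140])*400/130).round(),((proj("side",W)-[220,210])*400/170+[400,0]).round())
E
```

```text
tcp [ 0.57  -0.159  0.141] [228. 226.] [579. 237.]
f+ [ 0.563 -0.208  0.141] [293. 235.] [590. 302.]
f- [ 0.578 -0.109  0.141] [163. 218.] [568. 179.]
body [ 0.57  -0.159  0.203] [255. 222.] [582. 192.]
tab [ 0.566 -0.185  0.099] [245. 234.] [582. 297.]
tab [ 0.574 -0.129  0.099] [175. 225.] [570. 230.]
```

```bash
python3 -m handwheel '[[0,0,-0.4,0,0,0,85],[0,0,-0.8,0,0,0,85],[0,0,-1.2,0,0,0,85],[0,0,-1.5,0,0,0,85],[0,0,-1.6,0,0,0,85],[0,0,-1.7,0,0,0,85],[0,0,-1.7,0,0,0,65],[0,0,-1.7,0,0,0,62],[0,0,-1.7,0,0,0,62],[0,0,-1.7,0,0,0,62]]'; python3 -c "from h import *;st()"
```

```text
clock: 2.7
position: [0.5704, -0.1577, 0.0897]
tool_rot: [3.133, -0.229, 0.001]
ft_force: [0.1, 0.1, 0.5]
gripper_width: 0.0622
grasp_force: 0.0
t 2.7 p [ 570.4 -157.7   89.7] yaw(y axis) -98.34 z [ 0.001 -0.    -1.   ] F [0.09 0.12 0.48] w 62.2 g 0.0
```

```bash
python3 -m handwheel '[[0,0,0,0,0,0,55],[0,0,0,0,0,0,50],[0,0,0,0,0,0,45],[0,0,0,0,0,0,40],[0,0,0,0,0,0,40],[0,0,0,0,0,0,40],[0,0,0,0,0,0,40],[0,0,0,0,0,0,40],[0,0,0,0,0,0,40],[0,0,0,0,0,0,40]]'; python3 -c "from h import *;st()"
```

```text
clock: 3.53
position: [0.57, -0.1577, 0.0892]
tool_rot: [3.133, -0.229, -0.0]
ft_force: [0.2, -0.4, -0.2]
gripper_width: 0.0401
grasp_force: 0.0
t 3.53 p [ 570.  -157.7   89.2] yaw(y axis) -98.34 z [-0. -0. -1.] F [ 0.21 -0.43 -0.19] w 40.1 g 0.0
```

```bash
python3 - <<'E'
from h import *
cv2.imwrite("pics/g2.png",cv2.cvtColor(np.hstack([cv2.resize(capture("top")[160:260,350:450],(400,400),interpolation=2),cv2.resize(capture("side")[270:370,240:340],(400,400),interpolation=2)]),cv2.COLOR_RGB2BGR))
st()
for k,X in(("tcp",[0,0,0.011]),("f+",[0,.02,0.011]),("f-",[0,-.02,0.011])):
    s=observe();W=s["position"]+R.from_rotvec(s["tool_rot"]).apply(X); print(k,W.round(3),((proj("top",W)-[350,160])*4).round(),((proj("side",W)-[240,270])*4+[400,0]).round())
E
```

```text
t 3.63 p [ 570.  -157.6   89.2] yaw(y axis) -98.34 z [-0. -0. -1.] F [ 0.18 -0.38  0.38] w 40.4 g 0.0
tcp [ 0.57  -0.158  0.078] [184. 220.] [618. 230.]
f+ [ 0.567 -0.177  0.078] [216. 225.] [625. 271.]
f- [ 0.573 -0.138  0.078] [152. 216.] [612. 190.]
```

View pics/g2.png

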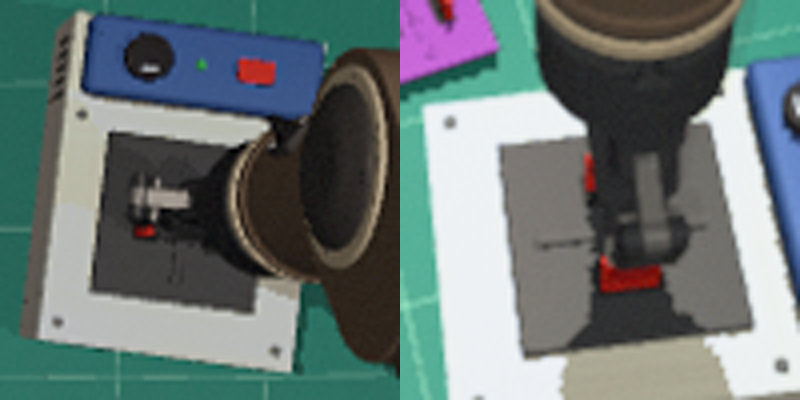

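The tabs are uncompressed and the fingertips appear to be above them: in the right-hand view the tip is at about (640,260), over the near tab face at (630,275). I'll reopen and lower in small, force-checked steps.

```bash
python3 -m handwheel '[[0,0,0,0,0,0,64],[0,0,0,0,0,0,64],[0,0,0,0,0,0,64],[0,0,0,0,0,0,64],[0,0,-0.05,0,0,0,64],[0,0,-0.1,0,0,0,64],[0,0,-0.15,0,0,0,64],[0,0,-0.2,0,0,0,64],[0,0,-0.25,0,0,0,64],[0,0,-0.25,0,0,0,64]]'; python3 -c "from h import *;st()"
python3 -m handwheel '[[0,0,-0.05,0,0,0,64],[0,0,-0.1,0,0,0,64],[0,0,-0.15,0,0,0,64],[0,0,-0.2,0,0,0,64],[0,0,-0.2,0,0,0,60],[0,0,-0.2,0,0,0,55],[0,0,-0.2,0,0,0,50],[0,0,-0.2,0,0,0,45],[0,0,-0.2,0,0,0,42],[0,0,-0.2,0,0,0,42]]'; python3 -c "from h import *;st()"
```

```text
clock: 4.47
position: [0.5698, -0.1576, 0.0813]
tool_rot: [-3.133, 0.228, 0.001]
ft_force: [0.3, -0.0, -0.4]
gripper_width: 0.0641
grasp_force: 0.0
t 4.47 p [ 569.8 -157.6   81.3] yaw(y axis) -98.34 z [-0.001  0.    -1.   ] F [ 0.34 -0.02 -0.37] w 64.1 g 0.0
clock: 5.3
position: [0.5705, -0.1569, 0.0774]
tool_rot: [-3.133, 0.228, -0.002]
ft_force: [-3.7, 3.3, 14.4]
gripper_width: 0.0426
grasp_force: 30.8
t 5.3 p [ 570.5 -156.9   77.4] yaw(y axis) -98.31 z [ 0.001  0.    -1.   ] F [-3.68  3.3  14.35] w 42.6 g 30.8
```

```bash
python3 -m handwheel '[[0,0,0.05,0,0,0,36],[0,0,0.05,0,0,0,36],[0,0,0.05,0,0,0,36],[0,0,0.05,0,0,0,36],[0,0,0.05,0,0,0,36],[0,0,0.05,0,0,0,36],[0,0,0.05,0,0,0,36],[0,0,0.05,0,0,0,36],[0,0,0.05,0,0,0,36],[0,0,0.05,0,0,0,36]]'; python3 - <<'E'
from h import *
cv2.imwrite("pics/g3.png",cv2.cvtColor(np.hstack([cv2.resize(capture("top")[190:250,360:420],(400,400),interpolation=2),cv2.resize(capture("side")[290:370,255:335],(400,400),interpolation=2)]),cv2.COLOR_RGB2BGR))
st();print(observe()["wrist_torque"])
E
```

```text
clock: 6.13
position: [0.5706, -0.157, 0.0787]
tool_rot: [-3.133, 0.228, -0.002]
ft_force: [-3.1, 2.8, 12.5]
gripper_width: 0.0394
grasp_force: 64.1
t 6.23 p [ 570.6 -156.9   78.7] yaw(y axis) -98.31 z [ 0.001  0.    -1.   ] F [-3.21  3.14 11.91] w 39.8 g 64.1
[0.7969028  0.78501503 0.07782742]
```

View pics/g3.png

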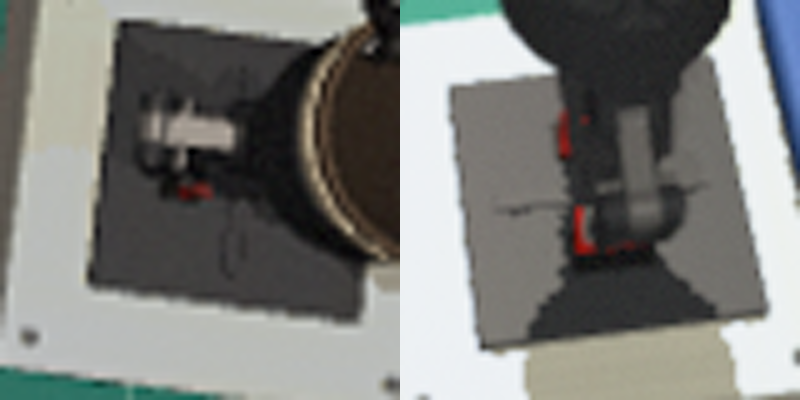

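Now the finger is in front of the near tab (red only at the edges, around (600,235)) and the grip holds at 64 N, so I'll test-lift gently.

```bash
python3 -m handwheel '[[0,0,0.03,0,0,0,36],[0,0,0.06,0,0,0,36],[0,0,0.09,0,0,0,36],[0,0,0.12,0,0,0,36],[0,0,0.15,0,0,0,36],[0,0,0.18,0,0,0,36],[0,0,0.2,0,0,0,36],[0,0,0.2,0,0,0,36],[0,0,0.2,0,0,0,36],[0,0,0.2,0,0,0,36]]'; python3 -c "from h import *;st();print(observe()['wrist_torque'])"
```

```text
clock: 7.07
position: [0.5698, -0.1569, 0.0829]
tool_rot: [-3.133, 0.228, 0.001]
ft_force: [0.4, 4.3, -3.9]
gripper_width: 0.0392
grasp_force: 60.9
t 7.07 p [ 569.8 -156.9   82.9] yaw(y axis) -98.32 z [-0.001  0.001 -1.   ] F [ 0.39  4.33 -3.9 ] w 39.2 g 60.9
[ 1.40614959 -0.13047438  0.09598062]
```

```bash
python3 -m handwheel '[[0,0,0.1,0,0,0,36],[0,0,0.2,0,0,0,36],[0,0,0.3,0,0,0,36],[0,0,0.4,0,0,0,36],[0,0,0.6,0,0,0,36],[0,0,0.8,0,0,0,36],[0,0,1.1,0,0,0,36],[0,0,1.4,0,0,0,36],[0,0,1.5,0,0,0,36],[0,0,1.5,0,0,0,36]]'; python3 - <<'E'
from h import *
st();print(observe()['wrist_torque'])
cv2.imwrite("pics/g4.png",cv2.cvtColor(np.hstack([cv2.resize(capture("top")[140:270,330:460],(400,400),interpolation=2),cv2.resize(capture("side")[240:380,230:370],(400,400),interpolation=2)]),cv2.COLOR_RGB2BGR))
E
```

```text
clock: 7.9
position: [0.5708, -0.158, 0.1298]
tool_rot: [3.133, -0.229, 0.004]
ft_force: [0.4, -0.6, -1.6]
gripper_width: 0.0397
grasp_force: 61.4
t 7.9 p [ 570.8 -158.   129.8] yaw(y axis) -98.35 z [ 0.002 -0.001 -1.   ] F [ 0.39 -0.63 -1.56] w 39.7 g 61.4
[ 0.03669374 -0.00204171  0.01553863]
```

View pics/g4.png

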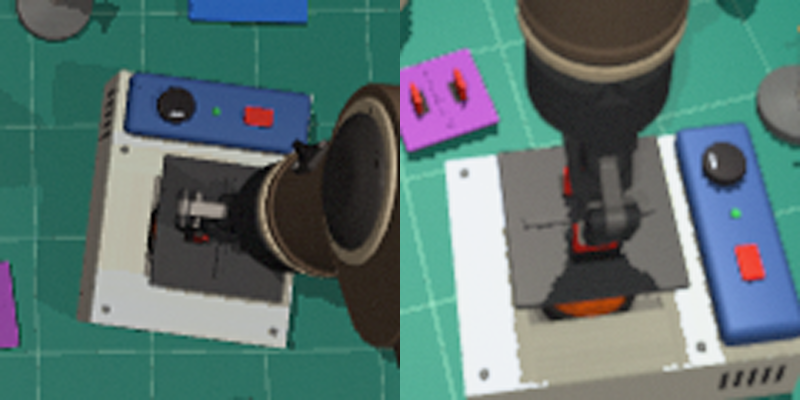

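The cover is off and held level, and the open well shows orange at about (590,300). Next I'll carry it to the shaker's −y side.

```bash
python3 -m handwheel '[[-0.1,-0.7,0,0,0,0,36],[-0.2,-1.4,0,0,0,0,36],[-0.3,-2.2,0,0,0,0,36],[-0.4,-3,0,0,0,0,36],[-0.5,-3.8,0,0,0,0,36],[-0.7,-4.6,0,0,0,0,36],[-0.8,-5.3,0,0,0,0,36],[-0.8,-5.7,0,0,0,0,36],[-0.8,-5.7,-0.6,0,0,0,36],[-0.8,-5.7,-1.2,0,0,0,36]]'
python3 -m handwheel '[[0,0,-0.5,0,0,0,36],[0,0,-0.9,0,0,0,36],[0,0,-1.2,0,0,0,36],[0,0,-1.5,0,0,0,36],[0,0,-1.7,0,0,0,36],[0,0,-1.8,0,0,0,36],[0,0,-1.9,0,0,0,36],[0,0,-2,0,0,0,36],[0,0,-2.05,0,0,0,36],[0,0,-2.1,0,0,0,36]]';python3 -c "from h import *;st()"
```

```text
clock: 8.83
position: [0.5466, -0.3298, 0.0924]
tool_rot: [3.132, -0.231, 0.003]
ft_force: [-0.1, -0.1, -1.2]
gripper_width: 0.039
grasp_force: 61.4
clock: 9.67
position: [0.5462, -0.3288, 0.0295]
tool_rot: [3.133, -0.229, 0.001]
ft_force: [0.5, 0.0, -0.3]
gripper_width: 0.0393
grasp_force: 61.4
t 9.67 p [ 546.2 -328.8   29.5] yaw(y axis) -98.34 z [ 0. -0. -1.] F [ 0.52  0.03 -0.27] w 39.3 g 61.4
```

```bash
python3 -m handwheel '[[0,0,-0.03,0,0,0,36],[0,0,-0.06,0,0,0,36],[0,0,-0.09,0,0,0,36],[0,0,-0.12,0,0,0,36],[0,0,-0.15,0,0,0,36],[0,0,-0.15,0,0,0,36],[0,0,-0.15,0,0,0,36],[0,0,-0.15,0,0,0,36],[0,0,-0.15,0,0,0,36],[0,0,-0.15,0,0,0,36]]';python3 -c "from h import *;st()"
```

```text
clock: 10.5
position: [0.5461, -0.3287, 0.0248]
tool_rot: [3.133, -0.228, 0.0]
ft_force: [0.5, -0.4, -0.8]
gripper_width: 0.0393
grasp_force: 61.4
t 10.5 p [ 546.1 -328.7   24.8] yaw(y axis) -98.34 z [ 0. -0. -1.] F [ 0.48 -0.41 -0.85] w 39.3 g 61.4
```

```bash
python3 -m handwheel '[[0,0,-0.03,0,0,0,36],[0,0,-0.06,0,0,0,36],[0,0,-0.09,0,0,0,36],[0,0,-0.12,0,0,0,36],[0,0,-0.15,0,0,0,36],[0,0,-0.15,0,0,0,36],[0,0,-0.15,0,0,0,36],[0,0,-0.15,0,0,0,36],[0,0,-0.15,0,0,0,36],[0,0,-0.15,0,0,0,36]]';python3 -c "from h import *;st()"
```

```text
clock: 11.33
position: [0.546, -0.3287, 0.0208]
tool_rot: [3.133, -0.228, 0.0]
ft_force: [-1.3, 0.8, 5.4]
gripper_width: 0.0396
grasp_force: 63.1
t 11.33 p [ 546.  -328.7   20.8] yaw(y axis) -98.34 z [ 0. -0. -1.] F [-1.32  0.8   5.42] w 39.6 g 63.1
```

```bash
python3 -m handwheel '[[0,0,0,0,0,0,45],[0,0,0,0,0,0,52],[0,0,0.03,0,0,0,64],[0,0,0.05,0,0,0,64],[0,0,0.1,0,0,0,64],[0,0,0.3,0,0,0,64],[0,0,0.8,0,0,0,64],[0,0,1.6,0,0,0,64],[0,0,2.8,0,0,0,64],[0,0,4,0,0,0,64]]';python3 -c "from h import *;st()"
```

```text
clock: 12.17
position: [0.5454, -0.3282, 0.1412]
tool_rot: [-3.132, 0.228, 0.002]
ft_force: [1.0, -0.5, -0.5]
gripper_width: 0.064
grasp_force: 0.0
t 12.17 p [ 545.4 -328.2  141.2] yaw(y axis) -98.33 z [-0.002  0.001 -1.   ] F [ 1.   -0.46 -0.49] w 64.0 g 0.0
```

```bash
python3 -m handwheel '[[0,0.4,1,0,0,0,85],[0,1.3,2,0,0,0,85],[-0.2,2.6,2.3,0,0,0,85],[-0.4,3.9,2.3,0,0,0,85],[-0.6,5.2,2.3,0,0,0,85],[-0.8,6.5,2.3,0,0,0,85],[-1,7.8,2.3,0,0,0,85],[-1.2,9,2.3,0,0,0,85],[-1.3,10,2.3,0,0,0,85],[-1.4,10.5,2.3,0,0,0,85]]'
python3 -m handwheel '[[-0.2,1.3,0,0,0,0,85],[-0.4,2.6,0,0,0,0,85],[-0.6,3.9,0,0,0,0,85],[-0.67,4.9,0,0,0,0,85],[-0.67,5.3,0,0,0,0,85],[-0.67,5.3,-0.3,0,0,0,85],[-0.67,5.3,-0.6,0,0,0,85],[-0.67,5.3,-0.9,0,0,0,85],[-0.67,5.3,-1.2,0,0,0,85],[-0.67,5.3,-1.2,0,0,0,85]]'
python3 - <<'E'
from h import *
st();im=capture("top");cv2.imwrite("pics/t5.png",cv2.cvtColor(im,cv2.COLOR_RGB2BGR));st()
E
```

```text
clock: 13.0
position: [0.5035, -0.009, 0.2102]
tool_rot: [-3.133, 0.221, -0.002]
ft_force: [0.1, -0.1, 0.2]
gripper_width: 0.0851
grasp_force: 0.0
clock: 13.83
position: [0.4829, 0.1433, 0.1708]
tool_rot: [3.131, -0.232, -0.005]
ft_force: [-1.0, -0.1, 0.1]
gripper_width: 0.0849
grasp_force: 0.0
t 13.83 p [482.9 143.3 170.8] yaw(y axis) -98.47 z [-0.004 -0.002 -1.   ] F [-0.97 -0.06  0.07] w 84.9 g 0.0
t 13.88 p [483.3 143.8 171.8] yaw(y axis) -98.45 z [-0.003 -0.001 -1.   ] F [ 0.44 -0.31  0.07] w 85.4 g 0.0
```

```bash
python3 -m handwheel '[[0,0,-0.3,0,0,0,85],[0,0,-0.7,0,0,0,85],[0,0,-1.1,0,0,0,85],[0,0,-1.5,0,0,0,85],[0,0,-1.9,0,0,0,85],[0,0,-2.3,0,0,0,85],[0,0,-2.7,0,0,0,85],[0,0,-3,0,0,0,85],[0,0,-3.2,0,0,0,85],[0,0,-3.2,0,0,0,85]]';python3 -c "from h import *;st()"
```

```text
clock: 14.72
position: [0.4833, 0.145, 0.076]
tool_rot: [3.133, -0.229, -0.003]
ft_force: [0.7, 0.2, 0.3]
gripper_width: 0.0849
grasp_force: 0.0
t 14.72 p [483.3 145.   76. ] yaw(y axis) -98.35 z [-0.002 -0.    -1.   ] F [0.73 0.22 0.27] w 84.9 g 0.0
```

```bash
python3 -m handwheel '[[0,0,0,0,0,0,70],[0,0,0,0,0,0,62],[0,0,0,0,0,0,58],[0,0,0,0,0,0,54],[0,0,0,0,0,0,50],[0,0,0,0,0,0,46],[0,0,0,0,0,0,46],[0,0,0,0,0,0,46],[0,0,0,0,0,0,46],[0,0,0,0,0,0,46]]';python3 -c "from h import *;st()"
```

```text
clock: 15.55
position: [0.4856, 0.1477, 0.0796]
tool_rot: [-3.13, 0.227, -0.007]
ft_force: [-1.7, 4.1, 14.6]
gripper_width: 0.0459
grasp_force: 7.5
t 15.55 p [485.6 147.7  79.6] yaw(y axis) -98.29 z [ 0.005  0.003 -1.   ] F [-1.67  4.1  14.58] w 45.9 g 7.5
```

The pads closed on the bottle's sloped shoulder. Both this and the first tab attempt put the fingertips about 23 mm higher than the nominal TCP implies. I'll open, go lower and regrip.

```bash
python3 -m handwheel '[[0,0,0,0,0,0,60],[0,0,0.05,0,0,0,85],[0,0,0.05,0,0,0,85],[0,0,0.05,0,0,0,85],[0,0,-0.15,0,0,0,85],[0,0,-0.35,0,0,0,85],[0,0,-0.55,0,0,0,85],[0,0,-0.75,0,0,0,85],[0,0,-0.9,0,0,0,85],[0,0,-0.9,0,0,0,85]]';python3 - <<'E'
from h import *
st();im=capture("top");im2=capture("side");a=cv2.resize(im[160:280,200:300],None,fx=4,fy=4)
b=cv2.resize(im2[130:280,170:320],(480,480))[:, :400]
cv2.imwrite("pics/g6.png",cv2.cvtColor(np.hstack([a,b]),cv2.COLOR_RGB2BGR))
E
```

```text
clock: 16.38
position: [0.4831, 0.1451, 0.0488]
tool_rot: [3.133, -0.228, -0.003]
ft_force: [-1.2, 0.1, 0.0]
gripper_width: 0.0848
grasp_force: 0.0
t 16.38 p [483.1 145.1  48.8] yaw(y axis) -98.34 z [-0.002 -0.001 -1.   ] F [-1.15  0.08  0.  ] w 84.8 g 0.0
```

View pics/g6.png

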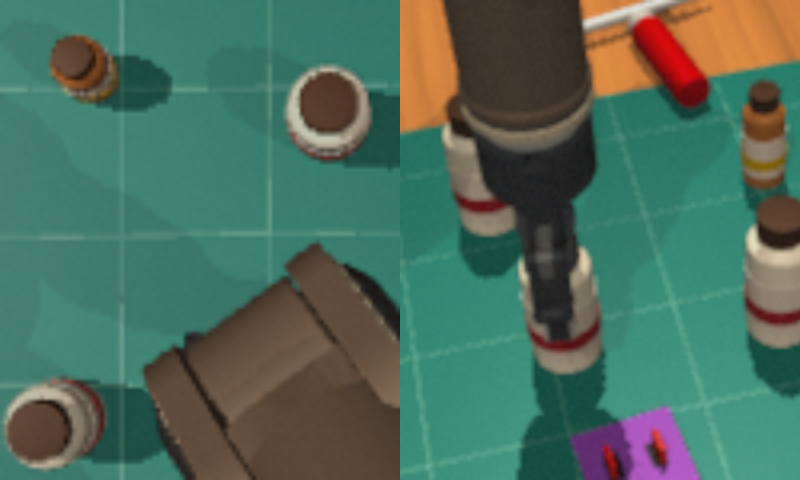

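Bottle 2 stands upright between the open fingers, with the near fingertip at crop (555,335), which is side pixel (218,235). I'll compute its height.

```bash
python3 - <<'E'
from h import *
s=observe();p=s["position"];r=R.from_rotvec(s["tool_rot"])
for h in(-.011,.002,.012,.022,.03):
    for y in(.0425,.055):
        W=p+r.apply([0,y,-h]);print(h,y,W.round(3),proj("side",W).round(1))
E
```

```text
-0.011 0.0425 [0.478 0.103 0.039] [221.2 243. ]
-0.011 0.055 [0.476 0.091 0.039] [221.4 247.3]
0.002 0.0425 [0.478 0.103 0.052] [220.6 239.4]
0.002 0.055 [0.476 0.091 0.052] [220.8 243.7]
0.012 0.0425 [0.478 0.103 0.062] [220.1 236.6]
0.012 0.055 [0.476 0.091 0.062] [220.3 241. ]
0.022 0.0425 [0.478 0.103 0.072] [219.7 233.8]
0.022 0.055 [0.476 0.091 0.072] [219.8 238.1]
0.03 0.0425 [0.478 0.103 0.08 ] [219.3 231.5]
0.03 0.055 [0.476 0.091 0.08 ] [219.4 235.8]
```

```bash
python3 -m handwheel '[[0,0,0,0,0,0,70],[0,0,0,0,0,0,62],[0,0,0,0,0,0,58],[0,0,0,0,0,0,54],[0,0,0,0,0,0,50],[0,0,0,0,0,0,44],[0,0,0,0,0,0,44],[0,0,0,0,0,0,44],[0,0,0,0,0,0,44],[0,0,0,0,0,0,44]]';python3 -c "from h import *;st()"
```

```text
clock: 17.32
position: [0.4846, 0.1462, 0.051]
tool_rot: [-3.132, 0.228, -0.003]
ft_force: [0.3, 1.4, 5.5]
gripper_width: 0.0507
grasp_force: 61.0
t 17.32 p [484.6 146.2  51. ] yaw(y axis) -98.32 z [ 0.002  0.001 -1.   ] F [0.31 1.36 5.51] w 50.7 g 61.0
```

```bash
python3 -m handwheel '[[0,0,0.1,0,0,0,44],[0,0,0.25,0,0,0,44],[0,0,0.4,0,0,0,44],[0,0,0.5,0,0,0,44],[0,0,0.5,0,0,0,44],[0,0,0.5,0,0,0,44],[0,0,0.5,0,0,0,44],[0,0,0.5,0,0,0,44],[0,0,0.5,0,0,0,44],[0,0,0.5,0,0,0,44]]';python3 -c "
from h import *
st()
for i in range(5): capture('top');st()"
```

```text
clock: 18.15
position: [0.4838, 0.1453, 0.065]
tool_rot: [3.133, -0.228, -0.001]
ft_force: [0.8, -0.2, -2.9]
gripper_width: 0.0508
grasp_force: 62.4
t 18.15 p [483.8 145.3  65. ] yaw(y axis) -98.34 z [-0. -0. -1.] F [ 0.76 -0.22 -2.87] w 50.8 g 62.4
t 18.2 p [483.8 145.3  65. ] yaw(y axis) -98.34 z [-0. -0. -1.] F [-0.26 -0.04 -2.72] w 50.6 g 62.4
t 18.25 p [483.9 145.3  65.1] yaw(y axis) -98.35 z [-0. -0. -1.] F [ 0.33 -0.53 -2.49] w 50.5 g 62.4
t 18.3 p [483.9 145.3  65.1] yaw(y axis) -98.34 z [-0. -0. -1.] F [-0.3   1.44 -2.63] w 50.9 g 62.4
t 18.35 p [483.9 145.3  65.1] yaw(y axis) -98.34 z [-0. -0. -1.] F [ 0.09  0.45 -2.9 ] w 50.6 g 62.4
t 18.4 p [483.9 145.3  65.2] yaw(y axis) -98.34 z [-0. -0. -1.] F [-0.67 -0.05 -2.81] w 50.9 g 62.4
```

Average lift reads 2.7 N, about 280 g, so bottle 2 is the full one. I'll carry it to the well.

```bash
python3 -m handwheel '[[0,0,0.4,0,0,0,44],[0,0,1,0,0,0,44],[0,0,1.7,0,0,0,44],[0,0,2.5,0,0,0,44],[0,0,3.2,0,0,0,44],[0.2,-0.6,3.4,0,0,0,44],[0.4,-1.4,3.4,0,0,0,44],[0.6,-2.2,3.4,0,0,0,44],[0.8,-3,3.4,0,0,0,44],[1.1,-3.9,3.4,0,0,0,44]]'
python3 -m handwheel '[[0.3,-0.9,0,0,0,0,44],[0.5,-1.8,0,0,0,0,44],[0.8,-2.7,0,0,0,0,44],[1,-3.6,0,0,0,0,44],[1.3,-4.5,0,0,0,0,44],[1.5,-5.3,0,0,0,0,44],[1.7,-5.9,0,0,0,0,44],[1.77,-6.18,0,0,0,0,44],[1.77,-6.18,0,0,0,0,44],[1.77,-6.18,0,0,0,0,44]]';python3 - <<'E'
from h import *
capture("side");st();print(observe()["wrist_torque"])
E
```

```text
clock: 19.23
position: [0.5166, 0.0279, 0.1674]
tool_rot: [-3.133, 0.227, 0.0]
ft_force: [0.6, -0.0, -3.2]
gripper_width: 0.0506
grasp_force: 63.6
clock: 20.07
position: [0.5697, -0.1561, 0.1669]
tool_rot: [-3.132, 0.228, 0.001]
ft_force: [-0.6, 0.5, -2.2]
gripper_width: 0.0507
grasp_force: 63.7
t 20.12 p [ 569.7 -155.2  167. ] yaw(y axis) -98.26 z [-0.001  0.001 -1.   ] F [-0.05  0.42 -3.02] w 50.7 g 63.7
[-0.01071465  0.05102827  0.02869996]
```

```bash
python3 -m handwheel '[[0,-0.05,-0.3,0,0,0,44],[0,-0.05,-0.6,0,0,0,44],[0,-0.05,-0.9,0,0,0,44],[0,-0.05,-1.2,0,0,0,44],[0,-0.05,-1.5,0,0,0,44],[0,-0.05,-1.75,0,0,0,44],[0,-0.05,-2,0,0,0,44],[0,-0.05,-2.15,0,0,0,44],[0,-0.05,-2.2,0,0,0,44],[0,-0.05,-2.2,0,0,0,44]]';python3 -c "from h import *;st();print(observe()['wrist_torque'])"
```

```text
clock: 20.95
position: [0.5699, -0.1585, 0.1007]
tool_rot: [-3.133, 0.228, 0.001]
ft_force: [0.5, -0.1, -2.8]
gripper_width: 0.0506
grasp_force: 63.7
t 20.95 p [ 569.9 -158.5  100.7] yaw(y axis) -98.34 z [-0.001  0.    -1.   ] F [ 0.54 -0.1  -2.83] w 50.6 g 63.7
[-0.00981284  0.01169807  0.018742  ]
```

No contact so far. I'll go down the last 25 mm slowly.

```bash
python3 -m handwheel '[[0,0.03,-0.1,0,0,0,44],[0,0.03,-0.2,0,0,0,44],[0,0.03,-0.3,0,0,0,44],[0,0.03,-0.4,0,0,0,44],[0,0.03,-0.5,0,0,0,44],[0,0.03,-0.6,0,0,0,44],[0,0.03,-0.65,0,0,0,44],[0,0.03,-0.7,0,0,0,44],[0,0.03,-0.7,0,0,0,44],[0,0.03,-0.7,0,0,0,44]]';python3 -c "from h import *;st();print(observe()['wrist_torque'])"
```

```text
clock: 21.78
position: [0.57, -0.1576, 0.0802]
tool_rot: [-3.133, 0.228, 0.0]
ft_force: [-0.2, 0.0, -2.5]
gripper_width: 0.0505
grasp_force: 63.7
t 21.78 p [ 570.  -157.6   80.2] yaw(y axis) -98.34 z [-0.  0. -1.] F [-0.25  0.02 -2.49] w 50.5 g 63.7
[-0.02420878  0.01239157  0.01856757]
```

```bash
python3 -m handwheel '[[0,0,-0.04,0,0,0,44],[0,0,-0.08,0,0,0,44],[0,0,-0.12,0,0,0,44],[0,0,-0.16,0,0,0,44],[0,0,-0.18,0,0,0,44],[0,0,-0.2,0,0,0,44],[0,0,-0.2,0,0,0,44],[0,0,-0.2,0,0,0,44],[0,0,-0.2,0,0,0,44],[0,0,-0.2,0,0,0,44]]';python3 -c "from h import *;st();print(observe()['wrist_torque'])"
```

```text
clock: 22.62
position: [0.5705, -0.1577, 0.0751]
tool_rot: [3.133, -0.228, 0.002]
ft_force: [-1.7, 0.5, 6.2]
gripper_width: 0.0507
grasp_force: 64.6
t 22.62 p [ 570.5 -157.7   75.1] yaw(y axis) -98.34 z [ 0.001 -0.    -1.   ] F [-1.66  0.5   6.22] w 50.7 g 64.6
[ 0.02226568  0.51081965 -0.04118708]
```

```bash
python3 -m handwheel '[[0,0,0.05,0,0,0,50],[0,0,0.05,0,0,0,52],[0,0,0.05,0,0,0,55],[0,0,0.05,0,0,0,60],[0,0,0.05,0,0,0,70],[0,0,0.05,0,0,0,75],[0,0,0.05,0,0,0,75],[0,0,0.05,0,0,0,75],[0,0,0.3,0,0,0,75],[0,0,0.6,0,0,0,75]]'
python3 -m handwheel '[[0,0,0.4,0,0,0,75],[0,0,0.8,0,0,0,75],[0,0,1.3,0,0,0,75],[0,0,2,0,0,0,75],[0,0,2.8,0,0,0,75],[0,0,3.6,0,0,0,75],[0,0,4.4,0,0,0,75],[0,0,4.4,0,0,0,75],[0,0,4.4,0,0,0,75],[0,0,4.4,0,0,0,75]]'
python3 -m handwheel '[[-0.8,-1,0,0,0,0,75],[-1.6,-2,0,0,0,0,75],[-2.2,-3.2,0,0,0,0,75],[-2.8,-4.4,0,0,0,0,75],[-3.4,-5.6,0,0,0,0,75],[-4,-6.8,0,0,0,0,75],[-4.6,-8,0,0,0,0,75],[-5,-9,0,0,0,0,75],[-5,-9.5,0,0,0,0,75],[-5,-9.5,0,0,0,0,75]]'
python3 - <<'E'
from h import *
st()
for n in("top","side"): cv2.imwrite(f"pics/end_{n}.png",cv2.cvtColor(capture(n),cv2.COLOR_RGB2BGR))
t=cv2.imread("pics/end_top.png");s=cv2.imread("pics/end_side.png");t0=cv2.imread("pics/top0.png");s0=cv2.imread("pics/side0.png")
# brown cap blobs
for n,im in(("top",t),("side",s)):
    h=cv2.cvtColor(im,cv2.COLOR_BGR2HSV);m=cv2.inRange(h,(0,60,40),(15,170,110))
    N,_,S,C=cv2.connectedComponentsWithStats(m)
    print(n,[(C[i].round(1).tolist(),S[i][4]) for i in range(1,N) if 60<S[i][4]<400])
print("expect",[proj(n,(.570,-.157,.144)).round(1) for n in("top","side")])
for a,b,n in((t0,t,"top"),(s0,s,"side")):
    m=(cv2.absdiff(a,b).max(2)>40).astype(np.uint8);m=cv2.morphologyEx(m,cv2.MORPH_OPEN,np.ones((3,3),np.uint8))
    N,_,S,C=cv2.connectedComponentsWithStats(m);print(n,[S[i].tolist() for i in range(1,N) if S[i][4]>20])
E
```

```text
clock: 23.45
position: [0.5696, -0.1575, 0.0922]
tool_rot: [-3.133, 0.228, 0.002]
ft_force: [-0.3, -0.0, 0.8]
gripper_width: 0.0747
grasp_force: 0.0
clock: 24.28
position: [0.5698, -0.1577, 0.2248]
tool_rot: [3.133, -0.229, 0.001]
ft_force: [0.1, -0.2, -0.7]
gripper_width: 0.0748
grasp_force: 0.0
clock: 25.12
position: [0.4169, -0.4468, 0.2228]
tool_rot: [3.132, -0.238, -0.004]
ft_force: [0.0, 0.3, -0.4]
gripper_width: 0.0752
grasp_force: 0.0
t 25.12 p [ 416.9 -446.8  222.8] yaw(y axis) -98.71 z [-0.002 -0.    -1.   ] F [ 0.    0.27 -0.35] w 75.2 g 0.0
top [([505.2, 66.1], np.int32(118)), ([333.0, 67.6], np.int32(80)), ([400.7, 67.7], np.int32(118)), ([157.7, 69.3], np.int32(65)), ([251.1, 69.1], np.int32(118)), ([296.2, 69.1], np.int32(108)), ([68.0, 70.9], np.int32(107)), ([21.1, 74.4], np.int32(118)), ([294.1, 133.3], np.int32(79)), ([217.5, 173.8], np.int32(76)), ([281.8, 185.2], np.int32(178)), ([403.3, 214.5], np.int32(181)), ([34.4, 244.4], np.int32(65)), ([209.0, 267.2], np.int32(177)), ([30.9, 357.5], np.int32(101))]
side [([267.2, 77.2], np.int32(132)), ([15.1, 115.1], np.int32(289)), ([332.7, 136.2], np.int32(63)), ([191.5, 163.1], np.int32(116)), ([288.9, 197.4], np.int32(151)), ([349.2, 203.5], np.int32(71)), ([294.8, 310.0], np.int32(308)), ([293.0, 340.2], np.int32(143))]
expect [array([403.8, 213.6]), array([295.6, 309.2])]
top [[373, 193, 45, 46, 1264], [433, 204, 42, 43, 1526], [265, 241, 27, 21, 411], [522, 268, 38, 28, 543], [405, 341, 155, 79, 2757], [545, 393, 8, 19, 128], [370, 407, 18, 4, 59], [392, 410, 11, 10, 77]]
side [[207, 199, 27, 63, 1261], [0, 228, 338, 192, 32049], [123, 279, 9, 20, 110], [0, 296, 14, 47, 460], [289, 300, 11, 4, 39], [302, 300, 27, 56, 690], [286, 307, 15, 12, 149], [0, 313, 31, 58, 878], [275, 325, 4, 6, 21], [290, 333, 15, 12, 157]]
```

Both views put the bottle's cap within 1 px of where it should be with the bottle on the well floor. The cover shows as a flat square on the bench, and nothing else in the scene has changed.

```bash
python3 -c "
from h import *
print(at('top',(454,225.5),.017)); print(hand_in())"
```

```text
[ 0.54350177 -0.32870603]
the job is handed in; nothing more can be done
None
```

The dust cover is off and lying flat, tabs up, beside the shaker; the full bottle (about 280 g by the lift reading) stands on the floor of the well; the two light bottles and the bystanders are where they were; the job was handed in at about 25 s with no verdict returned.

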